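# Walk the tube block round to face its locating rail

## Task

The heavy aluminium tube block has been left askew in front of the white locating rail. It is too wide to grip: without lifting it, push at its corners with the fingers to walk it round until one of its long, purple-striped sides faces the rail, and only then push it up so that this side lies flush against the rail with neither end of the block sticking out past the rail. Do not let the block run into the rail before it faces it, leave the bottle, the blue rack and the well plate where they stand, and finish with the hand clear.

Things in the scene. Friction and masses are not known exactly. Their poses are not given: they have to be found in the camera images.
- rail: White bar fixed to the bench, 240 mm long, 14 thick, 25 high, with two dark clamp feet behind it (16 high, to x = +44). Origin: at bench height, at the middle of its working face. y runs along the rail; x points out of its back, away from the robot: the bar fills x = 0 to +14, the block belongs at negative x, against x = 0.
- block: Loose aluminium block, 0.7 to 1 kg, top flat with dark well marks; 90 mm wide (x), 130 long (y), 40 high. Origin: centre of underside. Purple-striped long sides at x = +-45; either may go to the rail. Starts 125 to 150 mm from the rail, 40 to 90 degrees off, either way. A push square to a long side 50 mm off its middle turns it about 0.1 rad per 9 mm; it slides with dry friction.
- bottle: Bystander: amber jar with white cap, 52 mm across, 80 mm high, loose, standing to one side of the block. Origin: centre of its underside. Must not be shifted.
- rack: Bystander: blue tube rack, 70 x 70 x 45 mm high, loose, standing to the other side of the block. Origin: centre of its underside. Must not be shifted.
- wellplate: Bystander: flat white plate with purple wells, 85 mm (x) by 127 mm (y), 17 mm high, loose, lying behind the rail. Origin: centre of its underside. Must not be shifted.
Mind the look-alikes: they are no part of the job. There is more than one size of the block; the job needs the larger.

How it is judged:
By the outcome, as a careful person would: the job done as asked, in the order asked, and still so for the second after the job is handed in, with the robot touching nothing.
It also fails if it takes over 72 s, if anything falls off the work surface, if the arm or the gripper's body presses on something with over 40 N, if the wrist force passes 120 N, or if a joint passes its speed limit or range.

## Robot

A 6-joint arm with a two-finger parallel gripper is mounted at the origin on the work surface. World frame = base frame: x ahead of the robot, y to its left, z up, the work surface at z = 0. Lengths are in m, angles in rad, forces in N, time in s.
With the tool pointing down it reaches from about 0.25 to 0.775 m from the base axis. Payload 4 kg.
Tool frame: the origin (TCP) lies on the centre line of the jaws, within the pads' length; the fingertips stand 19 mm ahead of it and the grasp point (between the pads) is the TCP; x points along the fingers, z is the direction in which the jaws open and shut, and the axes are right-handed (so a half turn about x gives the same grasp; the last joint's range is limited). The gripper opens to 94 mm and grips with 3 to 60 N. Pads are 16 mm wide; open, the fingers measure 119 mm over their backs; the gripper's body (75 mm by 177 mm) begins 78 mm behind the grasp point.
Start: joints at [1.244, 0.087, 1.371, -0, 1.684, -0.103], TCP at [0.122, 0.536, 0.189] pointing down, gripper open.
Joint ranges: [-3.1, 3.1], [-0.76, 2.03], [0.27, 2.55], [-1.08, 4.22], [0.17, 2.65], [-2.57, 2.57]. Speed limits (rad/s): [2.79, 2.79, 3.14, 3.14, 3.14, 3.14].

## Interface

Orientations are given as [roll, pitch, yaw] about the fixed x, y, z axes, in that order (R = Rz(yaw) Ry(pitch) Rx(roll)).
In Python, from bench import robot, snapshot, camera_params gives the robot as it stands.
- The arm moves only by the tool step_arm, never from a script. Its argument "motion" is text: rows parted by semicolons, each of 7 numbers parted by spaces: the opening in per cent of the stroke, from 0 (shut) to 100 (fully open), then the shift along the tool's x, y, z in cm, then the turn, a rotation vector about the tool's x, y, z in rad. A call has 1 to 20 rows; each row shifts and turns the commanded pose from where the row before left it, along the tool's axes as they then stand; what a row does not reach is not made up. A row lasts 1/12 s, in which the tool goes at most 41.7 mm and 7.16 degrees, less where a joint would pass 70% of its speed; a pose out of reach is approached as far as the arm can. A call with a gripper value outside its range is refused whole. The fingers move at their own pace and stop on an object; the grip force is fixed at half the most. Time passes only in rows, so rows that do not move let the fingers close. It gives the time, the measured TCP pose, the force and the opening at its end, in the units of the state.
- robot.get_obs(): the state, without advancing time (a new reading comes with each control period).
- snapshot(name): name is "scene" or "top" or "wrist"; returns the picture (420x560x3 uint8, red, green, blue); there is no depth.
- camera_params(name): a dict with "fx", "fy", "cx", "cy" (pixels), "R" (3x3) and "t" (3): a world point X has camera coordinates R X + t. Camera axes: x right, y down, z forward; pixel columns grow to the right and rows downward; lengths in m; the calibration is good to about 2 mm. A picture is of the moment at which its call begins: read the wrist's pose just before it. camera_params takes no time and is no camera call; for the wrist camera it gives the pose at the moment of the call.
- robot.close_job(): hands the job in, once; it reports no verdict.
The state is a dict: "time": time; "joint_positions": joint angles; "qvel": joint speeds; "joint_torque": joint torques, N m; "tool_pos": TCP position; "ee_rot": TCP orientation; "wrist_force": force on the tool from outside, world axes, zero at the start; "wrist_torque": the same for the moment, N m; "width": finger opening in m.
Only numpy, scipy, OpenCV 4.12 (cv2) and the standard library are available. Lean on these libraries where they do the work, as an engineer would, in place of code of your own. Each camera call takes 0.05 s, during which the arm holds its last target.

## Working session

There is one attempt and no reset: what is moved stays moved. The work goes in short steps, Python scripts to look and compute and a tool call to move; the robot and the scene stay as the last step left them, time stands still between calls to the robot, and variables do not carry over. Pictures are saved under pics/ and viewed, and the job is handed in when it is done.

Besides the shell and the picture viewer there is one more tool, called after ">>>" by a JSON object that holds its "name" and its "arguments". step_arm: Moves the arm, as the interface text tells. Its arguments: {"type":"object","properties":{"motion":{"type":"string"}},"required":["motion"]}

```bash
ls; mkdir -p pics
python3 - <<'E'
from bench import robot, snapshot, camera_params
import cv2
o=robot.get_obs(); print(o['time'],o['tool_pos'],o['ee_rot'],o['width'],o['wrist_force'])
for n in ['scene','top']:
    im=snapshot(n); cv2.imwrite(f'pics/{n}0.png',im[:,:,::-1])
    p=camera_params(n); print(n,p)
E
```

```text
pics
0.0 [0.12189619 0.53573681 0.18812326] [ 3.06582117  1.56862682 -1.87035982] 0.09444353167775554 [ 0.01580414  0.01347022 -0.18631736]
scene {'fx': 379.5070378198444, 'fy': 379.5070378198444, 'cx': 276.63520286171223, 'cy': 210.2183072692662, 'R': array([[ 6.72977874e-04,  9.99761041e-01, -2.18496636e-02],
       [ 6.38159398e-01, -1.72515152e-02, -7.69710964e-01],
       [-7.69903974e-01, -1.34255697e-02, -6.38018514e-01]]), 't': array([-0.01723339, -0.33884513,  1.25129507])}
top {'fx': 523.6514190757483, 'fy': 523.6514190757483, 'cx': 275.55886173446027, 'cy': 213.528939359466, 'R': array([[ 0.10459169, -0.99451207,  0.00251409],
       [-0.97118937, -0.10268251, -0.21505233],
       [ 0.21413029,  0.02005103, -0.97659929]]), 't': array([-0.01159147,  0.57432364,  0.99272186])}
```

View pics/scene0.png

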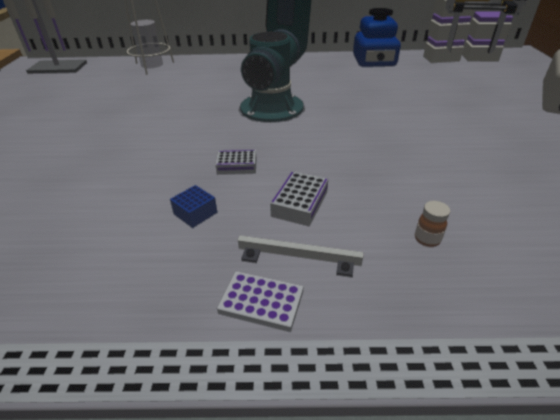

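View pics/top0.png

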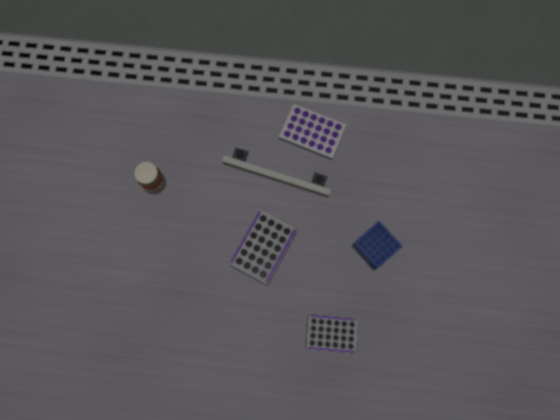

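The block candidates in the top view are the larger block at about (263,247), in front of the rail, and a small look-alike at (332,334). The job needs the larger one. I'll confirm that in an enlarged crop and measure it.

```bash
cat > h.py <<'E'
import numpy as np, cv2
from bench import robot, snapshot, camera_params
def ray(n,uv,z):
    p=camera_params(n); uv=np.atleast_2d(np.array(uv,float))
    d=np.c_[(uv[:,0]-p['cx'])/p['fx'],(uv[:,1]-p['cy'])/p['fy'],np.ones(len(uv))]@p['R']
    c=-p['R'].T@p['t']; return (c+d*((z-c[2])/d[:,2])[:,None])[:,:2]
def proj(n,X):
    p=camera_params(n); q=np.atleast_2d(X)@p['R'].T+p['t']
    return np.c_[q[:,0]/q[:,2]*p['fx']+p['cx'],q[:,1]/q[:,2]*p['fy']+p['cy']]
E
python3 - <<'E'
import cv2
im=cv2.imread('pics/top0.png')
c=im[90:370,120:420]; c=cv2.convertScaleAbs(c,alpha=1.6)
cv2.imwrite('pics/crop0.png',cv2.resize(c,None,fx=2.1,fy=2.1,interpolation=cv2.INTER_CUBIC))
c=im[195:295,215:345]; c=cv2.convertScaleAbs(c,alpha=1.8)
cv2.imwrite('pics/crop1.png',cv2.resize(c,None,fx=6,fy=6,interpolation=cv2.INTER_CUBIC))
hsv=cv2.cvtColor(im,cv2.COLOR_BGR2HSV)
for p in [(263,247),(250,230),(275,174),(283,262),(376,245),(300,300),(270,165)]: print(p,im[p[1],p[0]],hsv[p[1],p[0]])
E
```

```text
(263, 247) [109 108 107] [105   5 109]
(250, 230) [104  74  87] [133  74 104]
(275, 174) [113 117 117] [ 30   9 117]
(283, 262) [95 91 94] [143  11  95]
(376, 245) [78 48 40] [114 124  78]
(300, 300) [97 92 95] [138  13  97]
(270, 165) [95 90 93] [138  13  95]
```

View pics/crop0.png

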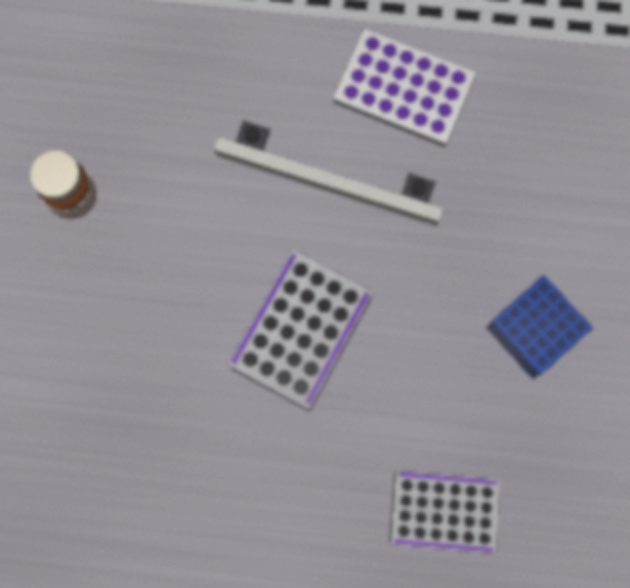

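View pics/crop1.png

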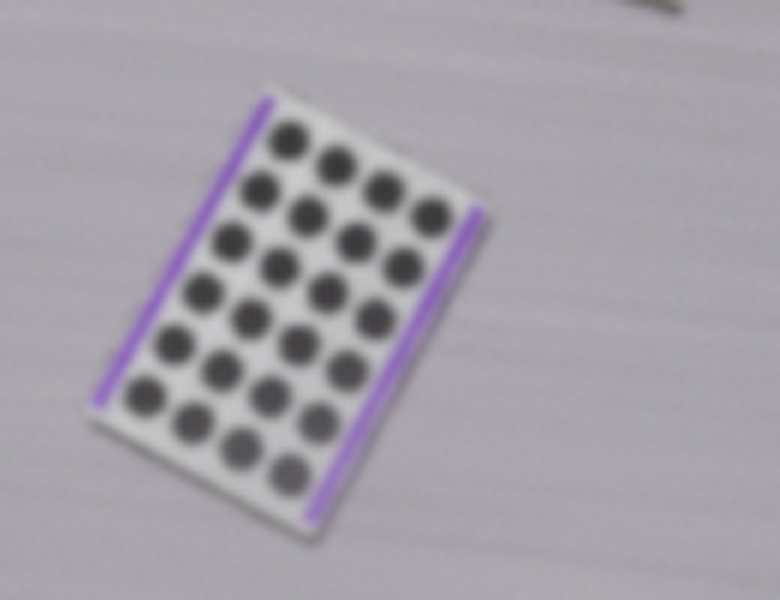

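The crop confirms it: the big block has a 4x6 well grid and purple long sides, with corners near (260,210), (296,229), (267,285) and (230,264). The small one is the look-alike. The rail runs from about (223,159) to (329,191).

```bash
cat >> h.py <<'E'
def dots(im,box):
    x0,y0,x1,y1=box; g=cv2.cvtColor(im[y0:y1,x0:x1],cv2.COLOR_RGB2GRAY)
    g=cv2.resize(g,None,fx=6,fy=6,interpolation=cv2.INTER_CUBIC)
    m=(g<82).astype(np.uint8)
    n,l,s,c=cv2.connectedComponentsWithStats(m)
    out=[]
    for i in range(1,n):
        if 200<s[i,4]<2500 and max(s[i,2],s[i,3])<60: out.append((c[i]+.5)/6-.5+[x0,y0])
    return np.array(out)
def block(im,box,z=0.04,verbose=True):
    d=dots(im,box); W=ray('top',d,z)
    r=cv2.minAreaRect(W.astype(np.float32)*1000)
    c=np.array(r[0])/1000
    B=cv2.boxPoints(r)/1000; e=[B[1]-B[0],B[2]-B[1]]
    L=max(e,key=np.linalg.norm); S=min(e,key=np.linalg.norm)
    a=np.arctan2(L[1],L[0])
    if verbose: print('n',len(d),'grid mm',np.linalg.norm(L)*1e3,np.linalg.norm(S)*1e3,'c',c,'mean',W.mean(0),'long dir deg',np.degrees(a)%180)
    return c,a
E
python3 - <<'E'
from h import *
im=cv2.imread('pics/top0.png')[:,:,::-1].copy()
block(im,(215,195,310,295))
# block purple + rail
hsv=cv2.cvtColor(im,cv2.COLOR_RGB2HSV)
pm=((hsv[...,1]>45)&(hsv[...,0]>122)&(hsv[...,0]<150)).astype(np.uint8)
n,l,s,c=cv2.connectedComponentsWithStats(pm)
for i in range(1,n):
    if s[i,4]>30:
        ys,xs=np.where(l==i); P=ray('top',np.c_[xs,ys],.035); 
        _,ev=np.linalg.eigh(np.cov(P.T)); print('purple',c[i],s[i,4],P.mean(0),np.degrees(np.arctan2(ev[1,1],ev[0,1]))%180, np.ptp(P@ev[:,1]))
# rail
b=im[...,2].astype(int); r=im[...,0].astype(int)
m=np.zeros(b.shape,np.uint8); m[140:205,210:340]=1
rm=((cv2.cvtColor(im,cv2.COLOR_RGB2GRAY)>103)&(m>0)).astype(np.uint8)
n,l,s,c=cv2.connectedComponentsWithStats(rm); i=1+s[1:,4].argmax()
ys,xs=np.where(l==i); rr=cv2.minAreaRect(np.c_[xs,ys].astype(np.float32)); print('rail px',rr,s[i])
bp=cv2.boxPoints(rr); print(bp); P=ray('top',bp,.025); print(P, [np.linalg.norm(P[k]-P[k-1]) for k in range(4)])
# bottle: cap at z=.08, rack
rk=((hsv[...,0]>105)&(hsv[...,0]<120)&(hsv[...,1]>90)).astype(np.uint8); rk[:200]=0
n,l,s,c=cv2.connectedComponentsWithStats(rk); i=1+s[1:,4].argmax(); ys,xs=np.where(l==i)
P=ray('top',cv2.boxPoints(cv2.minAreaRect(np.c_[xs,ys].astype(np.float32))),.045); print('rack',P)
print('bottle cap',ray('top',[148,173],.08)); 
print('plate',ray('top',[313,131],.017))
print('small',ray('top',[(307,317),(357,317),(355,352),(307,350)],.03))
print('reproj rail->scene',proj('scene',np.c_[P,[.045]*4]))
E
```

```text
n 24 grid mm 100.11942 55.992123 c [0.50819415 0.06811183] mean [0.5081935  0.06800573] long dir deg 157.53094
purple [296.85294118 110.38235294] 34 [0.81044005 0.02735395] 119.07026938665106 0.012872179922209237
purple [305.14705882 113.61764706] 34 [0.80488768 0.00881996] 120.30635367786928 0.012795242895572045
purple [293.79411765 117.91176471] 34 [0.79244848 0.03224577] 174.48087734382298 0.014407019663762455
purple [313.08823529 116.79411765] 34 [ 0.79940514 -0.00889361] 33.670351706741 0.013135118064007245
purple [321.19444444 120.11111111] 36 [ 0.79365362 -0.02694077] 22.900292800703596 0.013730223108352813
purple [301.88571429 121.11428571] 35 [0.78696789 0.01420735] 26.042918086621654 0.014349913356097699
purple [329.69444444 123.30555556] 36 [ 0.7882873  -0.04575662] 0.8473609698247913 0.014103587375642324
purple [290.22857143 125.57142857] 35 [0.77416393 0.03815863] 121.9950104672535 0.013713362094012693
purple [309.85294118 124.38235294] 34 [ 0.78132443 -0.00353022] 118.2831739614584 0.012839628592692387
purple [318.14285714 127.71428571] 35 [ 0.77562518 -0.02192015] 162.
[... 2082 characters left out ...]
328.3529  194.02753]]
[[ 0.68480451  0.17542496]
 [ 0.69740209  0.17325497]
 [ 0.64641946 -0.05939837]
 [ 0.63411558 -0.05671534]] [np.float64(0.23760994767125798), np.float64(0.012783107821481123), np.float64(0.2381738908838595), np.float64(0.012593019258116664)]
rack [[ 0.53173063 -0.1137142 ]
 [ 0.58438569 -0.16196251]
 [ 0.53680305 -0.21128795]
 [ 0.48514584 -0.1630686 ]]
bottle cap [[0.62464569 0.312557  ]]
plate [[ 0.77415835 -0.01227326]]
small [[ 0.37615881 -0.03500515]
 [ 0.38658716 -0.13411138]
 [ 0.31882256 -0.13501435]
 [ 0.31275493 -0.04084652]]
reproj rail->scene [[215.3601837  195.22327368]
 [188.59702355 211.31699923]
 [169.58103242 197.47459662]
 [195.97770703 182.99277127]]
```

```bash
cat >> h.py <<'E'
from scipy.spatial.transform import Rotation as Ro
def tool():
    o=robot.get_obs(); R=Ro.from_euler('xyz',o['ee_rot']).as_matrix(); return o,R
def status():
    o,R=tool(); print('t',o['time'],'pos',o['tool_pos'].round(4),'x',R[:,0].round(3),'y deg',np.degrees(np.arctan2(R[1,1],R[0,1])).round(2),'z deg',np.degrees(np.arctan2(R[1,2],R[0,2])).round(2),'q',o['joint_positions'].round(3),'F',o['wrist_force'].round(2),'w',o['width'])
def go(target,zdeg):
    "shift in tool axes (cm) after... from current, and turn about tool x"
    o,R=tool(); cur=np.degrees(np.arctan2(R[1,2],R[0,2]))
    print('shift cm (before turn)',(R.T@(np.array(target)-o['tool_pos'])*100).round(2),'turn about tool x rad',round(-np.radians((zdeg-cur+180)%360-180),3))
E
python3 - <<'E'
from h import *
status()
im=cv2.imread('pics/scene0.png')[:,:,::-1].copy()
x0,y0=265,168; g=cv2.cvtColor(im[y0:225,x0:335],cv2.COLOR_RGB2GRAY)
g=cv2.resize(g,None,fx=8,fy=8,interpolation=cv2.INTER_CUBIC)
cv2.imwrite('pics/scrop.png',cv2.resize(im[168:225,265:335,::-1],None,fx=8,fy=8,interpolation=cv2.INTER_CUBIC))
for th in (60,70,80,90):
    n,l,s,c=cv2.connectedComponentsWithStats((g<th).astype(np.uint8)); print(th,sum((s[1:,4]>100)&(s[1:,4]<2500)))
    k=[i for i in range(1,n) if 100<s[i,4]<2500]
    W=ray('scene',(c[k]+.5)/8-.5+[x0,y0],.04); r=cv2.minAreaRect(W.astype(np.float32)*1000); print(r)
print('rail in scene',proj('scene',[[.6848,.1754,.025],[.6341,-.0567,.025]]))
u=np.array([np.cos(np.radians(157.5)),np.sin(np.radians(157.5))]);nr=np.array([-.382,-.924])
p=np.array([.508,.068])+.075*nr+.050*u; print(p)
go([*p,.10],157.5); go([*p,.10],-22.5)
E
```

```text
t 0.1 pos [0.1219 0.5358 0.1882] x [-0.001 -0.002 -1.   ] y deg 167.18 z deg 77.18 q [ 1.244  0.088  1.372  0.     1.684 -0.103] F [-0.09  0.27 -1.06] w 0.09401590982551322
60 24
((510.0594177246094, 68.90620422363281), (56.00975036621094, 100.34290313720703), 67.52727508544922)
70 24
((510.11572265625, 68.85488891601562), (55.92337417602539, 100.22702026367188), 67.49467468261719)
80 26
((513.2040405273438, 74.42442321777344), (68.6578369140625, 101.42454528808594), 67.5108642578125)
90 24
((510.22882080078125, 68.78413391113281), (55.95867156982422, 100.12394714355469), 67.52154541015625)
rail in scene [[361.61745013 251.03068612]
 [239.0658908  234.34484316]]
[0.43315602 0.01783417]
shift cm (before turn) [  8.9  -41.85 -43.58] turn about tool x rad -1.402
shift cm (before turn) [  8.9  -41.85 -43.58] turn about tool x rad 1.74
```

View pics/scrop.png

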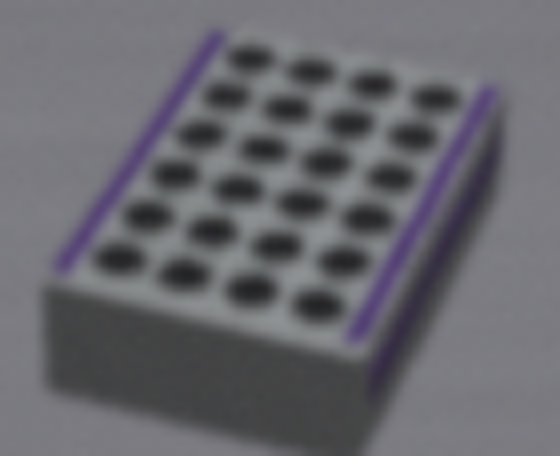

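```bash
cat >> h.py <<'E'
O=np.array([.6597,.0592]); RA=np.radians(-12.32)   # rail face centre, rail x heading
RR=np.array([[np.cos(RA),np.sin(RA)],[-np.sin(RA),np.cos(RA)]])
def rf(p): return RR@(np.asarray(p)[:2]-O)
def path(c,th,s,N,step=3.,hw=12.5,hd=8.):
    "rail frame mm; th long axis angle of pushed end (deg); finger centres"
    c=np.array(c,float); t=np.radians(th)
    for k in range(N+1):
        u=np.array([np.cos(t),np.sin(t)]); n=np.array([u[1],-u[0]])  # inward normal (cw push)
        if k%2==0 :
            contact=c-45*n+s*u
            ext=hd*abs(n[0])+hw*abs(n[1])
            print(k,'finger',(contact-ext*n).round(1),'c',c.round(1),'th',np.degrees(t).round(1))
        t-=0.1*step/9*(s/50); c=c+n*step*4/9
E
python3 - <<'E'
from h import *
# rail refit
im=cv2.imread('pics/top0.png'); g=cv2.cvtColor(im,cv2.COLOR_BGR2GRAY)
gs=cv2.resize(g,None,fx=4,fy=4,interpolation=cv2.INTER_CUBIC).astype(float)
# front edge: scan columns for brightness drop going down
E=[];B=[]
for u in range(232,322):
    col=g[:,u].astype(float); v0=int(160+(u-223)*.31)
    seg=col[v0-12:v0+14]; 
    k=np.argmax(seg); bg=np.median(np.r_[seg[-6:]]); th=(seg[k]+bg)/2
    j=k
    while seg[j]>th: j+=1
    E.append((u,v0-12+j-1+(seg[j-1]-th)/(seg[j-1]-seg[j])))
W=ray('top',E,.025); vx,vy,x,y=cv2.fitLine(W.astype(np.float32),cv2.DIST_HUBER,0,.01,.01).ravel()
print('rail dir deg',np.degrees(np.arctan2(vy,vx)),'pt',x,y, 'dist of O', (O-[x,y])@[ -vy,vx])
print('block',rf([.509,.0685])*1e3, 'tool',rf(robot.get_obs()['tool_pos'])*1e3)
print('rack',[(rf(p)*1e3).round() for p in [(.5317,-.1137),(.5844,-.162),(.5368,-.2113),(.485,-.163)]],'bottle',rf([.6246,.3126])*1e3,'small',[(rf(p)*1e3).round() for p in [(.376,-.035),(.3866,-.134),(.3188,-.135),(.3128,-.0408)]])
path(rf([.509,.0685])*1e3,169.8,50,42)
E
```

```text
rail dir deg 77.65607 pt 0.65906274 0.055902917 dist of O 8.232360916033271e-05
block [-149.21390707  -23.06924225] tool [-627.10446522  350.86063137]
rack [array([ -88., -196.]), array([ -26., -232.]), array([ -62., -290.]), array([-123., -254.])] bottle [-88.36000696 240.07515317] small [array([-257., -153.]), array([-226., -247.]), array([-292., -262.]), array([-318., -172.])]
0 finger [-208.8  -72. ] c [-149.2  -23.1] th 169.8
2 finger [-211.5  -65.6] c [-148.7  -20.5] th 166.0
4 finger [-213.8  -59.1] c [-148.   -17.9] th 162.2
6 finger [-215.6  -52.3] c [-147.2  -15.4] th 158.3
8 finger [-217.   -45.3] c [-146.1  -12.9] th 154.5
10 finger [-217.8  -38.2] c [-144.9  -10.5] th 150.7
12 finger [-218.2  -31. ] c [-143.6   -8.2] th 146.9
14 finger [-218.   -23.7] c [-142.1   -6. ] th 143.1
16 finger [-217.3  -16.5] c [-140.5   -3.9] th 139.2
18 finger [-216.1   -9.2] c [-138.7   -1.9] th 135.4
20 finger [-214.3   -2. ] c [-136.8   -0. ] th 131.6
22 finger [-212.     5.1] c [-134.8    1.7] th 127.8
24 finger [-209.2   12. ] c [-132.6    3.3] th 124.0
26 finger [-205.8   18.8] c [-130.4    4.8] th 120.1
28 finger [-202.    25.3] c [-128.1    6.1] th 116.3
30 finger [-197.6   31.5] c [-125.7    7.2] th 112.5
32 finger [-192.8   37.4] c [-123.2    8.2] th 108.7
34 finger [-187.5   43. ] c [-120.6    9. ] th 104.9
36 finger [-181.9   48.1] c [-118.     9.6] th 101.0
38 finger [-175.8   52.8] c [-115.4   10.1] th 97.2
40 finger [-169.4   57.1] c [-112.8   10.4] th 93.4
42 finger [-162.8   60.9] c [-110.1   10.5] th 89.6
```

>>> {"name": "step_arm", "arguments": {"motion": "0 0 -1 -1 -0.008 0 0;0 0 -2.4 -2.6 0 0 0;0 0 -2.4 -2.6 0 0 0;0 0 -2.4 -2.6 0 0 0;0 0 -2.4 -2.6 0 0 0;0 0 -2.4 -2.6 0 0 0;0 0 -2.4 -2.6 0 0 0;0 0 -2.4 -2.6 0 0 0;0 0 -2.4 -2.6 0 0 0;0 0 -2.4 -2.6 0 0 0;0 0 -2.4 -2.6 0 0 0;0 0 -2.4 -2.6 0 0 0;0 0 -2.4 -2.6 0 0 0;0 0 -2.4 -2.6 0 0 0;0 0 -2.4 -2.6 0 0 0;0 0 -2.4 -2.6 0 0 0;0 0 -2.4 -2.6 0 0 0;0 0 -1.6 -2 0 0 0;0 0 -0.8 -0.8 0 0 0;0 0 0 0 0 0 0"}}

```text
time: 1.77
tool_pos: [0.4334, 0.0017, 0.1885]
ee_rot: [1.698, 1.569, 3.049]
wrist_force: [-0.0, 0.4, 0.1]
width: 0.0002
```

Run:
```python
from h import *
status(); print(rf(robot.get_obs()['tool_pos'])*1e3)
```

```text
t 1.7667 pos [0.4334 0.0017 0.1885] x [-0.002  0.    -1.   ] y deg 167.43 z deg 77.43 q [-0.127 -0.175  1.624 -0.     1.694 -1.478] F [-0.02  0.36  0.09] w 0.00020469241176929777
[-208.77700747 -104.44276722]
```

>>> {"name": "step_arm", "arguments": {"motion": "0 2 0 0 -0.004 0 0;0 3 0 0 0 0 0;0 3 0 0 0 0 0;0 3 0 0 0 0 0;0 2.2 0 0 0 0 0;0 1.4 0 0 0 0 0;0 0.7 0 0 0 0 0;0 0 0 0 0 0 0"}}

```text
time: 2.43
tool_pos: [0.4311, 0.0048, 0.0346]
ee_rot: [1.5, 1.567, 2.86]
wrist_force: [-0.4, 0.2, -0.4]
width: 0.0002
```

Run:
```python
from h import *
im=snapshot('scene'); cv2.imwrite('pics/s1.png',im[:,:,::-1])
cv2.imwrite('pics/s1c.png',cv2.resize(im[100:300,130:430,::-1],None,fx=2.5,fy=2.5))
status(); print(rf(robot.get_obs()['tool_pos'])*1e3)
```

```text
t 2.4833 pos [0.4324 0.0044 0.0361] x [-0.001  0.001 -1.   ] y deg 167.95 z deg 77.95 q [-1.220e-01 -9.200e-02  1.860e+00  1.000e-03  1.375e+00 -1.482e+00] F [-0.82  0.1   0.9 ] w 0.0002719407680768763
[-210.37104764 -102.02371948]
```

View pics/s1c.png

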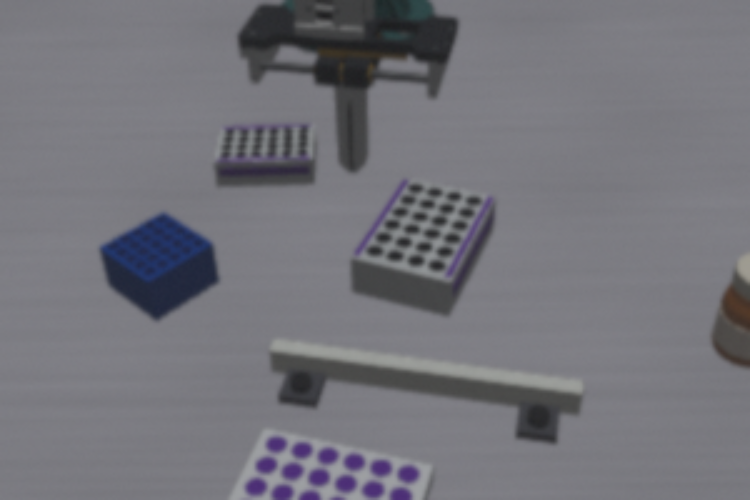

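The scene view shows the finger (tip at crop (352,165)) standing on the right of the block's near end, and the view of the block is clear.

>>> {"name": "step_arm", "arguments": {"motion": "0 0 0 1 0 0 0;0 0 0 1 0 0 0;0 0 0 0.5 0 0 0;0 0 0 0.5 0 0 0;0 0 0 0.5 0 0 0;0 0 0.1 0.5 0 0 0;0 0 0.1 0.5 0 0 0;0 0 0.1 0.5 0 0 0;0 0 0.1 0.5 0 0 0;0 0 0.1 0.5 0 0 0;0 0 0.1 0.5 0 0 0;0 0 0 0.5 0 0 0;0 0 0 0.5 0 0 0;0 0 0 0.5 0 0 0;0 0 0 0 0 0 0"}}

```text
time: 3.73
tool_pos: [0.4443, 0.0836, 0.0363]
ee_rot: [-0.178, 1.57, 1.182]
wrist_force: [0.5, -0.7, 0.0]
width: 0.0006
```

```bash
cat >> h.py <<'E'
def sblock(im,box,ths=(62,70,78)):
    x0,y0,x1,y1=box; g=cv2.resize(cv2.cvtColor(im[y0:y1,x0:x1],cv2.COLOR_RGB2GRAY),None,fx=8,fy=8,interpolation=cv2.INTER_CUBIC)
    for th in ths:
        n,l,s,c=cv2.connectedComponentsWithStats((g<th).astype(np.uint8))
        k=[i for i in range(1,n) if 100<s[i,4]<2000 and .8<s[i,2]/s[i,3]<3]
        px=(c[k]+.5)/8-.5+[x0,y0]
        W=ray('scene',px,.04)
        # keep the 24-cluster
        keep=np.linalg.norm(W-np.median(W,0),axis=1)<.07; W=W[keep]
        V=np.array([RR@(w-O) for w in W])*1e3
        r=cv2.minAreaRect(V.astype(np.float32)); B=cv2.boxPoints(r); e=[B[1]-B[0],B[2]-B[1]]; L=max(e,key=np.linalg.norm)
        print('th',th,'n',len(W),'c',np.round(r[0],1),'size',np.round(r[1],1),'ang',np.degrees(np.arctan2(L[1],L[0])).round(2)%180)
def look(name,box=(230,150,370,250)):
    o=robot.get_obs(); im=snapshot('scene'); cv2.imwrite(f'pics/{name}.png',cv2.resize(im[120:280,170:390,::-1],None,fx=3,fy=3))
    sblock(im,box); status(); print('tool rf',rf(o['tool_pos'])*1e3)
E
python3 - <<'E'
from h import *
look('s2')
E
```

```text
th 62 n 24 c [-148.3  -22.4] size [ 56.1 100.4] ang 169.85
th 70 n 24 c [-148.2  -22.4] size [ 56.  100.3] ang 169.8
th 78 n 24 c [-148.2  -22.5] size [ 56.  100.2] ang 169.85
t 3.7833 pos [0.4441 0.0832 0.0363] x [ 0.  0. -1.] y deg 167.91 z deg 77.91 q [ 0.059 -0.048  1.819  0.     1.371 -1.3  ] F [-0.15  0.65 -0.09] w 0.00038004037727780616
tool rf [-215.68662626  -22.16626356]
```

View pics/s2.png

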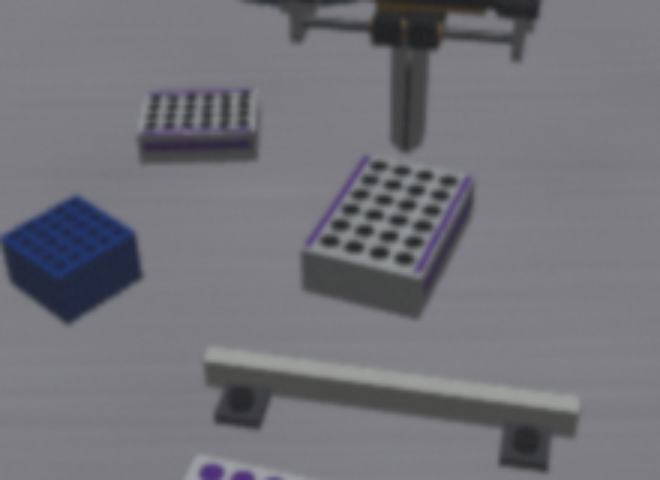

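Run:
```python
from h import *
o=robot.get_obs(); p=o['tool_pos']; tip=p-[0,0,.019]
a=proj('scene',tip)[0]; b=proj('top',tip)[0]; print('tip px',a,b,'crop',(a-[170,120])*3)
print('ray of seen tip',rf(ray('scene',[305.3,170],.017)[0])*1e3)
im=snapshot('top'); cv2.imwrite('pics/t2.png',cv2.resize(im[150:330,160:400,::-1],None,fx=3,fy=3)); block(im,(215,195,310,295))
c=rf(np.array([.509,.0685]))
for n in('scene','top'):
  for s in ((65,45),(65,-45),(-65,45),(-65,-45)):
    u=np.array([np.cos(np.radians(169.8)),np.sin(np.radians(169.8))]); v=np.array([-u[1],u[0]])
    q=np.array([-.149,-.023])+(u*s[0]+v*s[1])/1e3; w=RR.T@q+O; a=proj(n,[*w,.04])[0]; print(n,s,q*1e3,a,(a-[170,120])*3 if n=='scene' else (a-[160,150])*3)
```

```text
tip px [304.47688287 180.54475346] [252.22713281 277.3464618 ] crop [403.43064862 181.63426038]
ray of seen tip [-260.71652255  -27.71327296]Traceback (most recent call last):
  File "<stdin>", line 5, in <module>
  File "h.py", line 20, in block
    d=dots(im,box); W=ray('top',d,z)
                      ~~~^^^^^^^^^^^
  File "h.py", line 5, in ray
    d=np.c_[(uv[:,0]-p['cx'])/p['fx'],(uv[:,1]-p['cy'])/p['fy'],np.ones(len(uv))]@p['R']
             ~~^^^^^
IndexError: index 0 is out of bounds for axis 1 with size 0
```

View pics/t2.png

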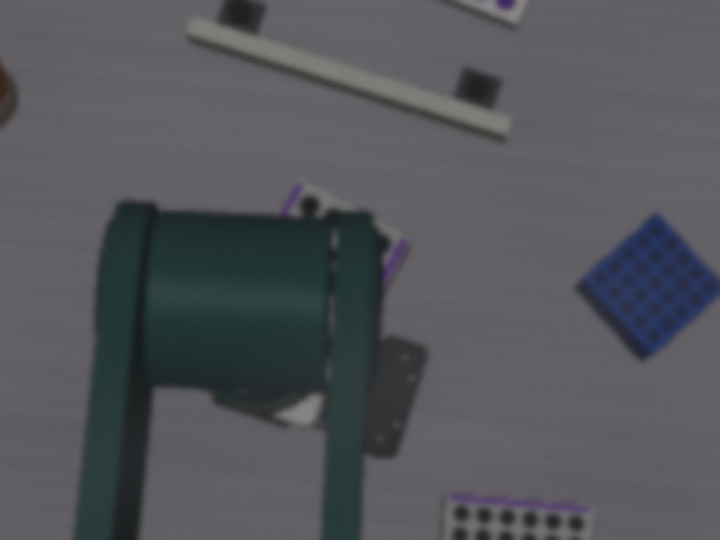

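Run:
```python
from h import *
im=snapshot('scene'); c=im[100:200,255:355,::-1]; cv2.imwrite('pics/s2z.png',cv2.convertScaleAbs(cv2.resize(c,None,fx=6,fy=6,interpolation=cv2.INTER_CUBIC),alpha=2))
o,R=tool();p=o['tool_pos']
for d in(-.078,0,.019): print(d,(proj('scene',p+R[:,0]*d)[0]-[255,100])*6)
im=snapshot('wrist'); cv2.imwrite('pics/w2.png',im[:,:,::-1])
```

```text
-0.078 [302.27118002 266.53235254]
0 [296.92376322 443.15297065]
0.019 [295.71103413 483.20837842]
```

View pics/s2z.png

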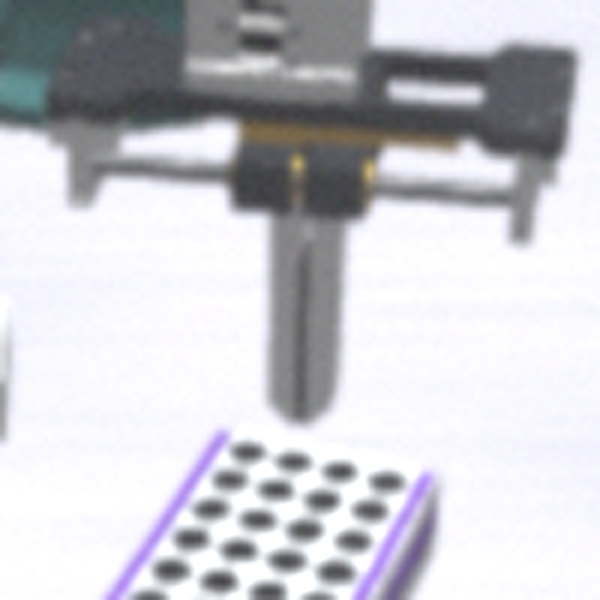

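View pics/w2.png

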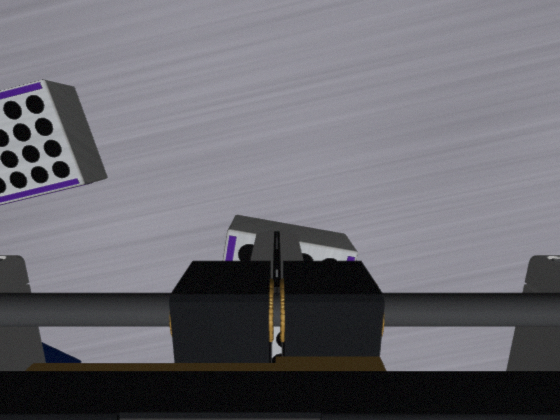

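Run:
```python
from h import *
p=camera_params('wrist'); print('cam pos',-p['R'].T@p['t'], 'fwd',p['R'][2],'fx',p['fx'])
# big block near corner tops and small-block features in wrist
print('small right-bottom top corner (82,184):',ray('wrist',[82,184],.03),ray('wrist',[82,184],.04))
print('small top corner (43,81):',ray('wrist',[43,81],.03),ray('wrist',[43,81],.04))
print('big block bottom corners (235,215),(345,234) z0:',ray('wrist',[(235,215),(345,234)],0.), 'rf',[(rf(q)*1e3).round(1) for q in ray('wrist',[(235,215),(345,234)],0.)])
for q in [(-212-8.0,-55),(-204.5,33)]:
    w=RR.T@(np.array(q)/1e3)+O; print('expected wrist px of near corners z0,z.04',proj('wrist',[[*w,0],[*w,.04]]).round(0))
print('small pred', proj('wrist',[[.3188,-.135,.03],[.3128,-.0408,.03],[.376,-.035,.03]]))
print('tcp,tip in wrist', proj('wrist',[robot.get_obs()['tool_pos'],robot.get_obs()['tool_pos']-[0,0,.019]]))
```

```text
cam pos [0.37929359 0.0973633  0.23178786] fwd [ 0.22808886 -0.04828607 -0.97244225] fx 303.55419960808536
small right-bottom top corner (82,184): [[ 0.38464924 -0.03722395]] [[ 0.38438383 -0.03055421]]
small top corner (43,81): [[ 0.31824249 -0.0378812 ]] [[ 0.321268   -0.03117889]]
big block bottom corners (235,215),(345,234) z0: [[0.4343196  0.05222516]
 [0.4682422  0.13480905]] rf [array([-218.7,  -54.9]), array([-203.2,   33. ])]
expected wrist px of near corners z0,z.04 [[235. 213.]
 [227. 229.]]
expected wrist px of near corners z0,z.04 [[345. 232.]
 [358. 251.]]
small pred [[-99.85831168 116.02656394]
 [ 35.17030803  72.8673519 ]
 [ 80.53657163 170.72953271]]
tcp,tip in wrist [[274.96003332 233.44732018]
 [275.06019614 225.14569238]]
```

The finger passed over the block without touching it. In both the scene and wrist views the tip appears about 25–30 mm higher than stated. I'll back off behind the block and lower carefully to check.

>>> {"name": "step_arm", "arguments": {"motion": "0 0 2 0 0 0 0;0 0 2 0 0 0 0;0 0 1 0 0 0 0;0 0.5 0 0 0 0 0;0 0.5 0 0 0 0 0;0 0 0 0 0 0 0"}}

```text
time: 4.43
tool_pos: [0.395, 0.093, 0.0252]
ee_rot: [2.0, 1.57, -2.924]
wrist_force: [0.2, -0.1, -1.6]
width: 0.0002
```

```bash
cat >> h.py <<'E'
def zoom(name,side='scene'):
    im=snapshot('scene'); o,R=tool();p=o['tool_pos']; a=proj('scene',p)[0]; x0,y0=int(a[0])-50,int(a[1])-75
    c=im[y0:y0+100,x0:x0+100,::-1]; cv2.imwrite(f'pics/{name}.png',cv2.convertScaleAbs(cv2.resize(c,None,fx=6,fy=6,interpolation=cv2.INTER_CUBIC),alpha=1.8))
    for d in(-.078,0,.019): print(d,((proj('scene',p+R[:,0]*d)[0]-[x0,y0])*6).round())
E
python3 - <<'E'
from h import *
zoom('z3'); status(); im=snapshot('wrist'); cv2.imwrite('pics/w3.png',im[:,:,::-1])
o=robot.get_obs(); print('tcp,tip in wrist', proj('wrist',[o['tool_pos'],o['tool_pos']-[0,0,.019]]))
E
```

```text
-0.078 [309. 281.]
0 [303. 451.]
0.019 [301. 490.]
t 4.4833 pos [0.3953 0.093  0.0256] x [-0.001 -0.    -1.   ] y deg 167.84 z deg 77.84 q [ 0.091 -0.144  1.929 -0.     1.358 -1.267] F [ 0.95 -0.   -1.24] w 0.0006222018719479952
tcp,tip in wrist [[274.94107691 233.46087275]
 [275.04484898 225.16714973]]
```

View pics/z3.png

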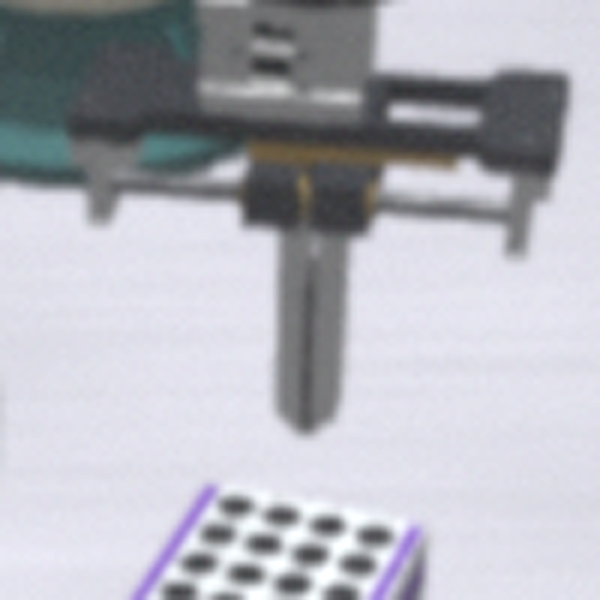

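View pics/w3.png

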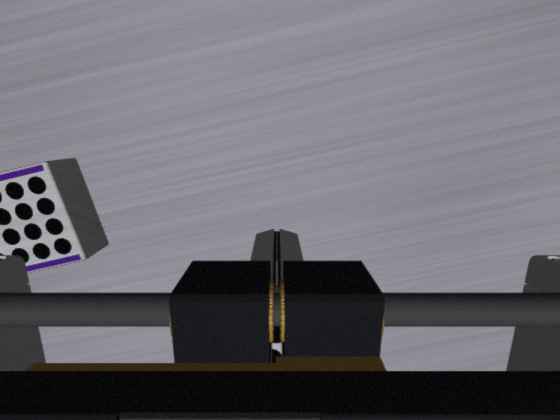

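>>> {"name": "step_arm", "arguments": {"motion": "0 0.3 0 0 0 0 0;0 0.2 0 0 0 0 0;0 0 0 0 0 0 0"}}

```text
time: 4.78
tool_pos: [0.395, 0.0931, 0.0207]
ee_rot: [1.832, 1.57, -3.092]
wrist_force: [0.2, 0.8, -0.5]
width: 0.0008
```

>>> {"name": "step_arm", "arguments": {"motion": "0 0.2 0 0 0 0 0;0 0 0 0 0 0 0"}}

```text
time: 4.95
tool_pos: [0.395, 0.0932, 0.0189]
ee_rot: [1.669, 1.57, 3.028]
wrist_force: [-0.8, 0.4, 0.2]
width: 0.0002
```

>>> {"name": "step_arm", "arguments": {"motion": "0 0.2 0 0 0 0 0;0 0 0 0 0 0 0"}}

```text
time: 5.12
tool_pos: [0.3949, 0.0933, 0.017]
ee_rot: [1.679, 1.57, 3.038]
wrist_force: [-0.9, 0.1, 0.9]
width: 0.0
```

The nominal tip would already be 2 mm below the bench with no force on it, so the real tip is higher. I'll continue gently.

>>> {"name": "step_arm", "arguments": {"motion": "0 0.3 0 0 0 0 0;0 0 0 0 0 0 0"}}

```text
time: 5.28
tool_pos: [0.3948, 0.0932, 0.0138]
ee_rot: [1.756, 1.57, 3.115]
wrist_force: [-1.4, -0.8, 0.6]
width: 0.0005
```

>>> {"name": "step_arm", "arguments": {"motion": "0 0.3 0 0 0 0 0;0 0 0 0 0 0 0"}}

```text
time: 5.45
tool_pos: [0.3948, 0.0932, 0.0107]
ee_rot: [1.794, 1.57, -3.131]
wrist_force: [0.4, -0.9, -0.4]
width: 0.0003
```

>>> {"name": "step_arm", "arguments": {"motion": "0 0.3 0 0 0 0 0;0 0 0 0 0 0 0"}}

```text
time: 5.62
tool_pos: [0.3948, 0.0932, 0.0077]
ee_rot: [1.771, 1.57, 3.13]
wrist_force: [0.1, 0.2, 0.2]
width: 0.0004
```

Run:
```python
from h import *
zoom('z4'); status()
```

```text
-0.078 [308. 284.]
0 [302. 450.]
0.019 [301. 488.]
t 5.6667 pos [0.3948 0.0932 0.0079] x [-0.001 -0.    -1.   ] y deg 167.87 z deg 77.87 q [ 0.092 -0.126  1.951  0.     1.317 -1.267] F [-0.29 -0.06  0.64] w 0.0005276760916369018
```

View pics/z4.png

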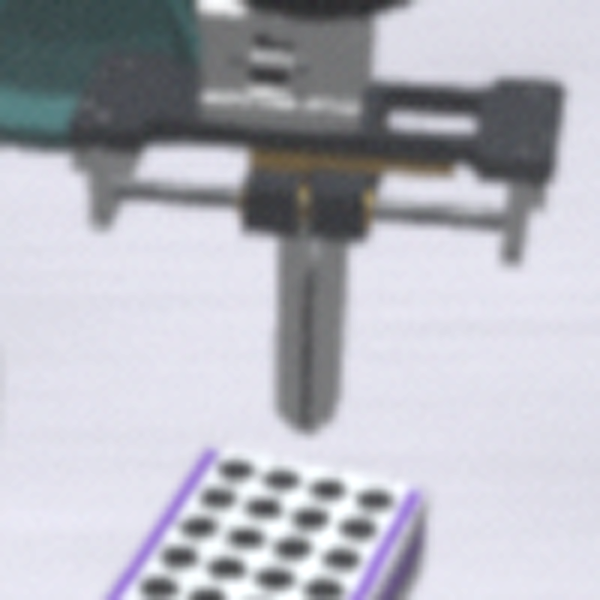

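Tip now sits about 15 mm above the bench, which is a good pushing height. I'll go round to the right side of the near end and push.

>>> {"name": "step_arm", "arguments": {"motion": "0 0 0 -2.5 0 0 0;0 0 0 -2.5 0 0 0;0 0 0 -2.6 0 0 0;0 0 -2 0 0 0 0;0 0 -2.3 0 0 0 0;0 0 -1.2 0 0 0 0;0 0 0 1 0 0 0;0 0 0 0.7 0 0 0;0 0 0 0.5 0 0 0;0 0 0.2 0.5 0 0 0;0 0 0.2 0.5 0 0 0;0 0 0.2 0.5 0 0 0;0 0 0.1 0.5 0 0 0;0 0 0.1 0.5 0 0 0;0 0 0 0 0 0 0"}}

```text
time: 6.92
tool_pos: [0.4341, 0.056, 0.0081]
ee_rot: [1.332, 1.569, 2.692]
wrist_force: [-2.2, -0.8, -0.5]
width: 0.0003
```

Run:
```python
from h import *
look('s5')
```

```text
th 62 n 24 c [-148.7  -14.9] size [ 56.2 100.1] ang 157.57
th 70 n 24 c [-148.6  -14.9] size [ 56.2 100.2] ang 157.69
th 78 n 24 c [-148.5  -14.9] size [ 56.3 100.2] ang 157.77
t 6.9667 pos [0.4342 0.056  0.008 ] x [-0.002  0.001 -1.   ] y deg 167.91 z deg 77.91 q [-2.000e-03 -5.000e-02  1.881e+00  1.000e-03  1.312e+00 -1.363e+00] F [-1.81 -0.2  -0.03] w 0.00043701890058755707
tool rf [-219.70408857  -51.22264223]
```

View pics/s5.png

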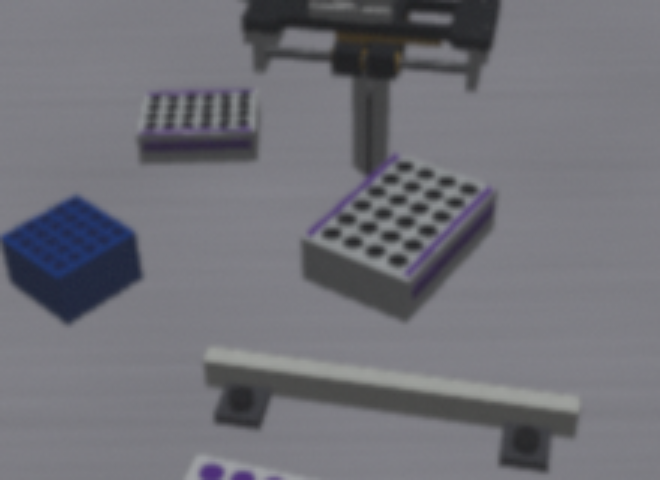

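>>> {"name": "step_arm", "arguments": {"motion": "0 0 0 0.5 0 0 0;0 0 0 0.5 0 0 0;0 0 0 0.5 0 0 0;0 0 0 0.5 0 0 0;0 0 0 0.5 0 0 0;0 0 -0.1 0.5 0 0 0;0 0 -0.1 0.5 0 0 0;0 0 -0.1 0.5 0 0 0;0 0 -0.1 0.5 0 0 0;0 0 -0.2 0.5 0 0 0;0 0 -0.2 0.5 0 0 0;0 0 -0.2 0.5 0 0 0;0 0 0 0 0 0 0"}}

```text
time: 8.05
tool_pos: [0.4582, 0.1129, 0.0083]
ee_rot: [-0.259, 1.569, 1.101]
wrist_force: [-0.9, 0.1, -0.4]
width: 0.0008
```

Run:
```python
from h import *
look('s6')
```

```text
th 62 n 24 c [-134.7    7.3] size [ 56.1 100.4] ang 122.94
th 70 n 23 c [-134.8    7.2] size [ 56.4 100.4] ang 123.04
th 78 n 24 c [-134.8    7.2] size [ 56.7 100.3] ang 123.009995
t 8.1 pos [0.4582 0.1127 0.0084] x [ 0.001  0.002 -1.   ] y deg 167.9 z deg 77.9 q [ 1.200e-01  2.400e-02  1.807e+00  1.000e-03  1.308e+00 -1.240e+00] F [-0.74  0.33 -0.58] w 0.0003471490906862744
tool rf [-208.35813376    9.46410602]
```

View pics/s6.png

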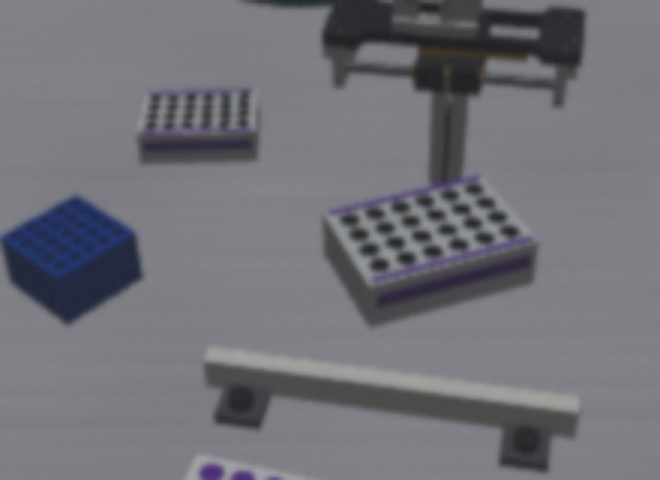

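Run:
```python
from h import *
path([-134.8,7.2],123,50,18)
```

```text
0 finger [-211.1   17.3] c [-134.8    7.2] th 123.0
2 finger [-207.6   24. ] c [-132.5    8.6] th 119.2
4 finger [-203.6   30.4] c [-130.2    9.9] th 115.4
6 finger [-199.2   36.5] c [-127.8   11. ] th 111.5
8 finger [-194.2   42.4] c [-125.3   11.9] th 107.7
10 finger [-188.9   47.8] c [-122.7   12.7] th 103.9
12 finger [-183.1   52.9] c [-120.1   13.3] th 100.1
14 finger [-176.9   57.5] c [-117.5   13.7] th 96.3
16 finger [-170.4   61.6] c [-114.8   14. ] th 92.4
18 finger [-164.2   65.3] c [-112.2   14. ] th 88.6
```

>>> {"name": "step_arm", "arguments": {"motion": "0 0 0.6 0.4 0 0 0;0 0 0 0.5 0 0 0;0 0 -0.35 0.25 0 0 0;0 0 -0.35 0.25 0 0 0;0 0 -0.2 0.3 0 0 0;0 0 -0.2 0.3 0 0 0;0 0 -0.2 0.3 0 0 0;0 0 -0.2 0.3 0 0 0;0 0 -0.25 0.3 0 0 0;0 0 -0.25 0.3 0 0 0;0 0 -0.25 0.3 0 0 0;0 0 -0.25 0.3 0 0 0;0 0 -0.3 0.25 0 0 0;0 0 -0.3 0.25 0 0 0;0 0 0 0 0 0 0"}}

```text
time: 9.35
tool_pos: [0.4905, 0.1489, 0.0086]
ee_rot: [1.489, 1.569, 2.849]
wrist_force: [-4.3, 0.0, 3.4]
width: 0.0007
```

Run:
```python
from h import *
look('s7',(230,150,390,250))
```

```text
th 62 n 24 c [-120.5   13.8] size [ 56.8 100.4] ang 99.16
th 70 n 23 c [-120.4   13.9] size [ 57.1 100.4] ang 99.17
th 78 n 23 c [-120.2   13.9] size [ 57.5 100.2] ang 99.14
t 9.4 pos [0.4906 0.1488 0.0086] x [-0.001  0.001 -1.   ] y deg 167.88 z deg 77.88 q [ 1.830e-01  1.150e-01  1.710e+00  1.000e-03  1.317e+00 -1.176e+00] F [-4.24  0.32  3.03] w 0.00045263796445932386
tool rf [-184.39915016   51.512218  ]
```

View pics/s7.png

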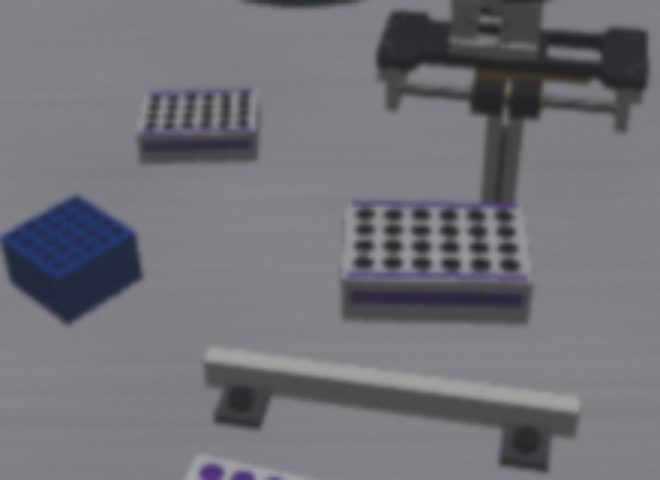

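>>> {"name": "step_arm", "arguments": {"motion": "0 0 -0.3 0.15 0 0 0;0 0 -0.3 0.15 0 0 0;0 0 -0.3 0.15 0 0 0;0 0 -0.3 0.15 0 0 0;0 0 -0.2 0.1 0 0 0;0 0 0 0 0 0 0"}}

```text
time: 9.9
tool_pos: [0.5051, 0.1534, 0.0086]
ee_rot: [1.006, 1.568, 2.366]
wrist_force: [-6.3, 1.1, 5.0]
width: 0.0003
```

Run:
```python
from h import *
look('s8',(230,150,390,250))
```

```text
th 62 n 24 c [-114.9   14.4] size [ 57.1 100.6] ang 91.07
th 70 n 24 c [-114.8   14.4] size [ 57.3 100.5] ang 91.1
th 78 n 24 c [-114.8   14.4] size [ 57.9 100.6] ang 91.15
t 9.95 pos [0.5052 0.1534 0.0087] x [-0.002  0.002 -1.   ] y deg 167.88 z deg 77.88 q [ 0.186  0.147  1.673  0.002  1.322 -1.174] F [-4.92  2.07  4.45] w 0.00041162591663222525
tool rf [-171.11662595   59.08154704]
```

The block is now 1.1° off facing the rail, with its centre 115 mm away. I'll back off, open the fingers and use both as a wide flat pusher.

>>> {"name": "step_arm", "arguments": {"motion": "0 0 1.5 0 0.004 0 0;0 0 1.5 0 0 0 0;50 0 0 -1.5 0 0 0;100 0 0 -1.5 0 0 0;100 0 0 -1.5 0 0 0;100 0 0 0 0 0 0;100 0 0 0 0 0 0;100 0 0 0 0 0 0;100 0 0 0 0 0 0;100 0 0 0 0 0 0;100 0 0 0 0 0 0;100 0 0 0 0 0 0"}}

```text
time: 10.95
tool_pos: [0.4672, 0.1151, 0.0082]
ee_rot: [-0.272, 1.571, 1.083]
wrist_force: [-0.1, 0.1, 0.1]
width: 0.0638
```

Run:
```python
from h import *
look('s9',(230,150,390,250))
```

```text
th 62 n 24 c [-114.9   14.5] size [ 57.  100.6] ang 91.05
th 70 n 24 c [-114.8   14.4] size [ 57.4 100.6] ang 91.07
th 78 n 24 c [-114.8   14.4] size [ 58.1 100.6] ang 91.2
t 11.0 pos [0.4671 0.115  0.0082] x [ 0.  0. -1.] y deg 167.66 z deg 77.66 q [ 0.123  0.046  1.785  0.     1.31  -1.232] F [-0.05 -0.84 -0.1 ] w 0.06733644318430011
tool rf [-200.01763032   13.49737076]
```

View pics/s9.png

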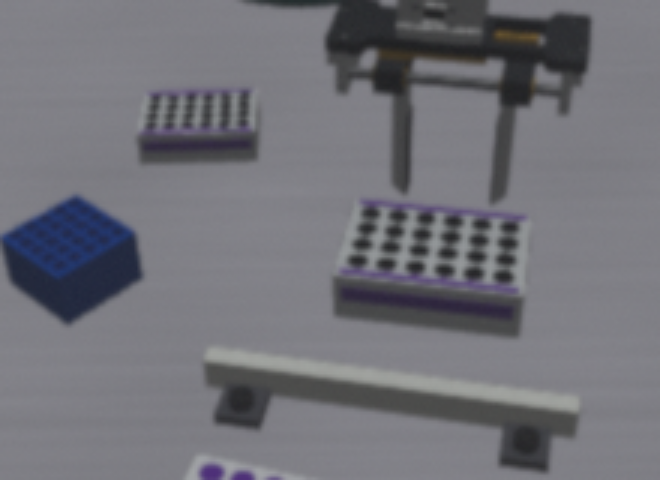

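>>> {"name": "step_arm", "arguments": {"motion": "100 0 -0.5 0 0 0 0;100 0 -0.5 0 0 0 0;100 0 -0.5 0 0 0 0;100 0 -0.5 0 0 0 0;100 0 -0.4 0 0 0 0;100 0 -0.4 0 0 0 0;100 0 -0.4 0 0 0 0;100 0 -0.5 0 0 0 0;100 0 -0.5 0 0 0 0;100 0 -0.5 0 0 0 0;100 0 -0.5 0 0 0 0;100 0 -0.5 0 0 0 0;100 0 -0.5 0 0 0 0;100 0 -0.5 0 0 0 0;100 0 -0.5 0 0 0 0;100 0 -0.5 0 0 0 0;100 0 -0.5 0 0 0 0;100 0 0 0 0 0 0"}}

```text
time: 12.5
tool_pos: [0.5444, 0.098, 0.0081]
ee_rot: [1.553, 1.563, 2.908]
wrist_force: [-7.0, 1.2, 6.0]
width: 0.094
```

Run:
```python
from h import *
look('s10',(230,150,390,260))
```

```text
th 62 n 24 c [-65.2  13.9] size [ 56.2 100.3] ang 90.09
th 70 n 24 c [-65.3  13.9] size [ 56.4 100.3] ang 90.06
th 78 n 24 c [-65.4  14. ] size [100.3  56.8] ang 89.99
t 12.55 pos [0.5444 0.098  0.0081] x [-0.007  0.002 -1.   ] y deg 167.65 z deg 77.65 q [ 0.074  0.205  1.607  0.002  1.336 -1.282] F [-7.    1.75  5.76] w 0.09409624908166289
tool rf [-120.9542197   13.3403161]
```

View pics/s10.png

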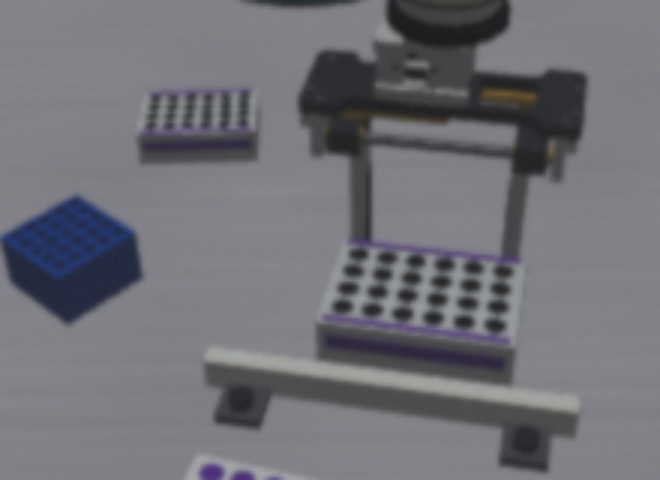

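It is square to 0.1° with about 20 mm to go, so I'll approach gently.

>>> {"name": "step_arm", "arguments": {"motion": "100 0 -0.3 0 0 0 0;100 0 -0.3 0 0 0 0;100 0 -0.3 0 0 0 0;100 0 -0.3 0 0 0 0;100 0 -0.2 0 0 0 0;100 0 -0.2 0 0 0 0;100 0 -0.1 0 0 0 0;100 0 0 0 0 0 0"}}

```text
time: 13.22
tool_pos: [0.5596, 0.0947, 0.0081]
ee_rot: [1.574, 1.561, 2.93]
wrist_force: [-10.0, 2.9, 7.7]
width: 0.0944
```

>>> {"name": "step_arm", "arguments": {"motion": "100 0 -0.1 0 0 0 0;100 0 -0.1 0 0 0 0;100 0 0 0 0 0 0"}}

```text
time: 13.47
tool_pos: [0.5615, 0.0943, 0.0082]
ee_rot: [1.574, 1.561, 2.93]
wrist_force: [-10.4, 2.9, 7.2]
width: 0.094
```

Run:
```python
from h import *
look('s11',(230,150,390,270))
```

```text
th 62 n 24 c [-47.8  14.1] size [100.3  56.4] ang 89.98
th 70 n 24 c [-47.9  14.1] size [100.4  56.6] ang 89.98
th 78 n 24 c [-48.1  14. ] size [100.4  57.3] ang 89.98
t 13.5167 pos [0.5615 0.0943 0.0082] x [-0.01   0.002 -1.   ] y deg 167.66 z deg 77.66 q [ 0.065  0.241  1.564  0.003  1.347 -1.291] F [-10.7    2.48   7.14] w 0.093874180542189
tool rf [-103.4441616    13.34292058]
```

>>> {"name": "step_arm", "arguments": {"motion": "100 0 -0.1 0 0 0 0;100 0 -0.1 0 0 0 0;100 0 0 0 0 0 0"}}

```text
time: 13.77
tool_pos: [0.5634, 0.0939, 0.0082]
ee_rot: [1.576, 1.561, 2.932]
wrist_force: [-10.3, 1.9, 8.0]
width: 0.0941
```

>>> {"name": "step_arm", "arguments": {"motion": "100 0 -0.1 0 0 0 0;100 0 0 0 0 0 0"}}

```text
time: 13.93
tool_pos: [0.5642, 0.0937, 0.0082]
ee_rot: [1.578, 1.56, 2.933]
wrist_force: [-11.2, 3.3, 8.3]
width: 0.0938
```

>>> {"name": "step_arm", "arguments": {"motion": "100 0 -0.1 0 0 0 0;100 0 0 0 0 0 0"}}

```text
time: 14.1
tool_pos: [0.5641, 0.0937, 0.0082]
ee_rot: [1.586, 1.558, 2.942]
wrist_force: [-13.7, 1.7, 11.0]
width: 0.0937
```

>>> {"name": "step_arm", "arguments": {"motion": "100 0 -0.1 0 0 0 0;100 0 0 0 0 0 0"}}

```text
time: 14.27
tool_pos: [0.5641, 0.0937, 0.0082]
ee_rot: [1.599, 1.556, 2.955]
wrist_force: [-15.7, 3.5, 12.2]
width: 0.0939
```

>>> {"name": "step_arm", "arguments": {"motion": "100 0 -0.1 0 0 0 0;100 0 0 0 0 0 0"}}

```text
time: 14.43
tool_pos: [0.5641, 0.0937, 0.0082]
ee_rot: [1.603, 1.553, 2.959]
wrist_force: [-19.0, 3.9, 13.9]
width: 0.0939
```

Run:
```python
from h import *
look('s12',(230,150,390,270))
```

```text
th 62 n 24 c [-45.  14.] size [100.5  56.4] ang 89.85
th 70 n 24 c [-45.  14.] size [100.5  56.5] ang 89.88
th 78 n 24 c [-45.1  14. ] size [100.4  56.8] ang 89.89
t 14.4833 pos [0.5641 0.0937 0.0082] x [-0.017  0.003 -1.   ] y deg 167.67 z deg 77.67 q [ 0.063  0.251  1.551  0.004  1.356 -1.294] F [-18.34   3.27  13.46] w 0.09423368824757185
tool rf [-100.80451668   13.32767953]
```

View pics/s12.png

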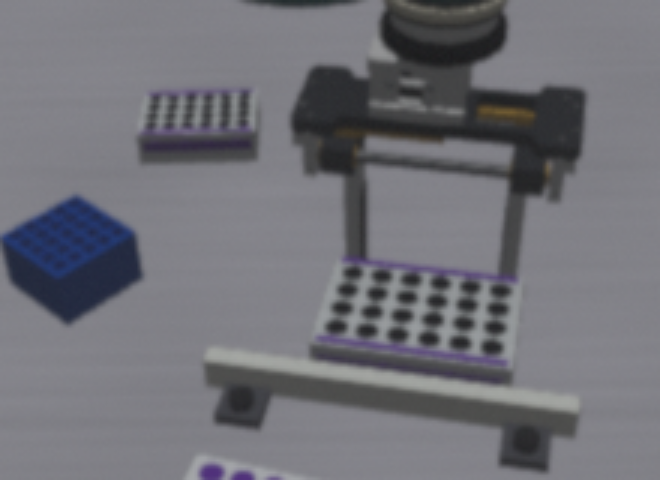

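The block is seated: its centre is at -45.0 mm and the force rises with no further motion. I'll retract and verify.

>>> {"name": "step_arm", "arguments": {"motion": "100 0 0.5 0 0 0 0;100 0 1 0 0 0 0;100 0 2 0 0 0 0;100 0 2 0 0 0 0;100 -1 1 0 0 0 0;100 -3 0 0 0 0 0;100 -3 0 0 0 0 0;100 -3.5 0 0 0 0 0;100 -3.5 0 0 0 0 0;100 -3 1 2 0 0 0;100 0 2 3 0 0 0;100 0 2 3 0 0 0;100 0 2 3 0 0 0;100 0 2 3 0 0 0;100 0 2 3 0 0 0;100 0 2 3 0 0 0;100 0 2 3 0 0 0;100 0 2 3 0 0 0;100 0 1 2 0 0 0;100 0 0 0 0 0 0"}}

```text
time: 16.15
tool_pos: [0.3903, 0.4215, 0.1777]
ee_rot: [0.573, 1.569, 1.933]
wrist_force: [-0.6, -1.0, -0.4]
width: 0.0942
```

Run:
```python
from h import *
look('s13',(230,150,390,270))
im=snapshot('top'); cv2.imwrite('pics/t13f.png',im[:,:,::-1])
c=cv2.convertScaleAbs(im[140:260,200:350,::-1],alpha=1.6); cv2.imwrite('pics/t13.png',cv2.resize(c,None,fx=5,fy=5,interpolation=cv2.INTER_CUBIC))
c,a=block(im,(215,160,330,260)); print('rf',rf(c)*1e3,'rail-frame ang',(np.degrees(a)-np.degrees(RA))%180)
hsv=cv2.cvtColor(im,cv2.COLOR_RGB2HSV)
im0=cv2.imread('pics/top0.png')[:,:,::-1]
for nm,(x0,y0,x1,y1) in dict(bottle=(125,150,175,205),rack=(345,215,410,275),plate=(275,100,350,162),small=(300,310,362,358)).items():
    print(nm,'mean abs diff',np.abs(im[y0:y1,x0:x1].astype(int)-im0[y0:y1,x0:x1]).mean().round(2))
```

```text
th 62 n 24 c [-44.9  14. ] size [100.4  56.3] ang 89.94
th 70 n 24 c [-45.  14.] size [100.4  56.6] ang 89.95
th 78 n 24 c [-45.2  14. ] size [100.4  57.3] ang 89.93
t 16.2 pos [0.3913 0.4193 0.1777] x [-0. -0. -1.] y deg 167.83 z deg 77.83 q [ 0.721  0.142  1.333 -0.     1.667 -0.637] F [-0.45 -0.51 -0.23] w 0.09413077465585414
tool rf [-340.46989804  296.43112129]
n 23 grid mm 126.690285 84.103226 c [0.63002606 0.07559596] mean [0.61765452 0.08245829] long dir deg 77.63936
rf [-32.48901133   9.68681194] rail-frame ang 89.9593585205078
bottle mean abs diff 0.46
rack mean abs diff 0.49
plate mean abs diff 0.44
small mean abs diff 0.47
```

View pics/t13.png

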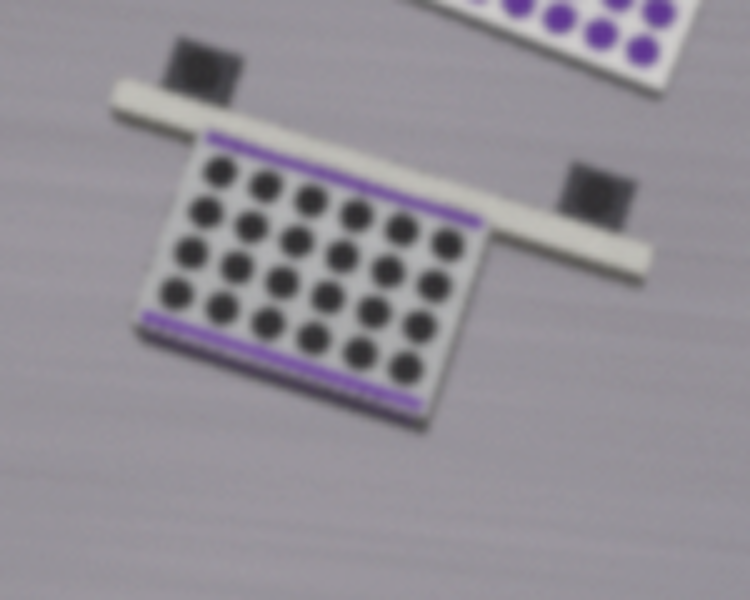

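View pics/s13.png

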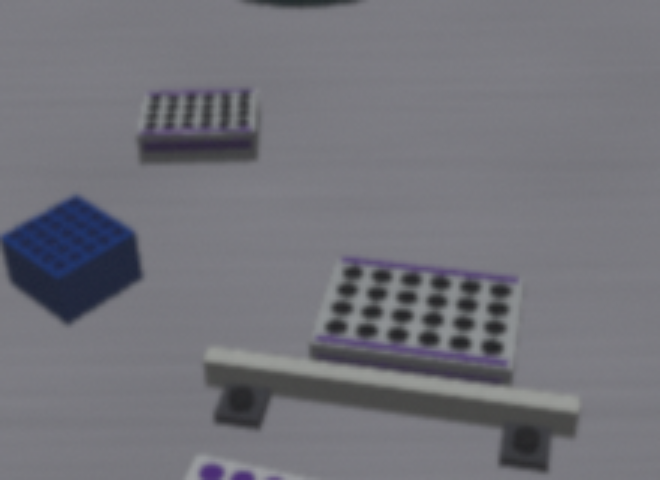

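Both views show the purple-striped side against the rail, with both ends inside it (block crop cols 140–490, rail 110–650). One clean top-view recheck with the clamp feet excluded, then I'll hand in.

Run:
```python
from h import *
im=snapshot('top')
d=dots(im,(215,160,330,260)); W=ray('top',d,.04); V=np.array([rf(w) for w in W])*1e3; V=V[(V[:,0]<-5)&(abs(V[:,1])<90)]
r=cv2.minAreaRect(V.astype(np.float32)); print(len(V),r)
status()
robot.close_job()
```

```text
21 ((-46.58529281616211, 4.6633148193359375), (56.01485824584961, 116.49568939208984), 0.008098689839243889)
t 16.3 pos [0.3924 0.4172 0.178 ] x [ 0.    -0.001 -1.   ] y deg 167.64 z deg 77.64 q [ 7.180e-01  1.410e-01  1.334e+00 -1.000e-03  1.667e+00 -6.380e-01] F [-0.26 -0.03 -0.34] w 0.09410026158840176
the job is handed in; nothing more can be done
```

The larger block now lies with a purple-striped long side flush against the rail, and the job is handed in at 16.3 s. I turned it about 80° with pushes of the closed finger near one corner. Once it faced the rail I pushed it up with both open fingers until the force rose to about 19 N with no further motion.

**Last checks**
- **Block pose:** the scene view gives 45.0 mm from the rail face to the block's centre, which is contact. It is parallel to within 0.1°.
- **Position along the rail:** the block sits about 14 mm off the rail's middle, so both ends are well inside the rail.
- **Bystanders:** the top view of the bottle, rack, well plate and small look-alike block is unchanged from the start, apart from image noise.
- **Hand:** clear of everything, with forces about zero.

**Disagreements**
- **First push missed:** the finger passed over the block without touching it. The fingertips sit about 26 mm higher than the stated geometry, so I lowered the hand in small steps with the force watched, then pushed again.
- **Top-view fit unreliable:** both automatic top-view fits of the final pose were off. The first took in a clamp foot; the second kept 21 marks instead of 24 and a 116 mm spread instead of 100 mm. It still gave 46.6 mm and about 0°. I relied on the scene-view fit, and the enlarged top picture agrees with it by eye.

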